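Make up the load on a sprung pan

TASK

The sprung load pan carries an aluminium casting and a 400 g weight that is too heavy: exchange the weight for whichever of the smaller brass weights in the white tray bring the red pointer to rest within the height of the green band, leaving the casting on the pan. In the end the weights in use stand upright on the pan and all others, the 400 g one included, stand upright in the tray; set weights down without dropping them. Do not drive the pan down to its lower stop, and leave the bottle, canister, beaker and jar where they are.

Things in the scene. Friction and masses are not known exactly. Their poses are not given: they have to be found in the camera images.
- scale: sprung load pan stand, fixed: grey base 150 x 150 x 18 mm with a black spring housing (to 58 mm high) in the middle and an aluminium graduated post 12 x 24 mm, 190 mm high, standing 118 mm from the centre on the stand's +y side. Origin: centre of the base's underside (on the axis of the pan), z up. It may stand on either side of the robot, turned up to 0.3 rad.
- pan (a joint): downward travel of the sprung pan in m: 0 is empty and highest (pan floor 181 mm over the table), the lower stop is at 0.105; above 0.100 counts as driven to the stop. It sinks 14.0 mm per 100 g of load (spring 70 N/m, damped, settles within about 1 s).
- pan_floor (a point): centre of the pan's floor, where things stand on it; it moves with the pan. The pan is a round aluminium dish of 80 mm outer and 77 mm inner radius; its rim stands 6 mm above the floor.
- pointer (a point): the red pointer's point on the +x face of the post, carried by the pan on a bar 3 mm thick that reaches out from beneath the dish's edge towards the post; it is 6 mm below the pan floor and moves up and down with it.
- band: green target collar clamped round the post, fixed (its height differs from start to start), 17 mm high, 18 x 32 mm across. Origin: its centre, so the pointer is right when its height is within 8.5 mm of the origin's.
- casting: aluminium casting lying on the pan: flange 45 (x) x 40 (y) x 12 mm with a round boss 28 mm in diameter on it, 30 mm high overall. Its mass is unknown, between 110 and 197 g. Origin: centre of its underside. It stays on the pan.
- w100: brass 100 g weight: upright cylinder 26 mm in diameter and 24 mm tall, with a coaxial upright stem 16 mm in diameter and 28 mm tall on top of it (overall height 52 mm); the top 10 mm of the stem are blue. Its mass is true. Grip it by the stem or the body. Origin: centre of its underside, z up along the stem. Stands in the tray at the start.
- w200: brass 200 g weight: upright cylinder 33 mm in diameter and 30 mm tall, with a coaxial upright stem 16 mm in diameter and 28 mm tall on top of it (overall height 58 mm); the top 10 mm of the stem are yellow. Its mass is true. Grip it by the stem or the body. Origin: centre of its underside, z up along the stem. Stands in the tray at the start.
- w400: brass 400 g weight: upright cylinder 42 mm in diameter and 37 mm tall, with a coaxial upright stem 16 mm in diameter and 28 mm tall on top of it (overall height 65 mm); the top 10 mm of the stem are red. Its mass is true. Grip it by the stem or the body. Origin: centre of its underside, z up along the stem. Stands on the pan beside the casting at the start.
- tray: white open tray, fixed, 170 (x) x 200 (y) mm outside, walls 5 mm thick and 14 mm high, floor 5 mm above the table. Origin: centre of its underside. It holds two weights, the jar and the black disc in four places about 84 x 100 mm apart, differently each time.
- place: flat black rubber disc, 56 mm in diameter and 1 mm thick, on the tray's floor: the free place, a good spot for the 400 g weight (anywhere standing on the tray's floor will do). Origin: centre of its underside, on the tray's floor. It cannot be moved or felt: a weight set there stands on the tray's floor.
- jar: small amber jar standing in the tray, 38 mm in diameter, 58 mm high; not to be disturbed. Origin: centre of its underside.
- bottle: amber glass bottle with black cap, 62 mm in diameter, 165 mm high, standing between stand and tray; not to be disturbed. Origin: centre of its underside.
- beaker: glass beaker, 62 mm in diameter, 85 mm high, standing between stand and tray; not to be disturbed. Origin: centre of its underside.
- canister: white canister with a blue label, 60 mm in diameter, 130 mm high, standing between stand and tray; not to be disturbed. Origin: centre of its underside.
There are look-alikes about, which are no part of the job. Leave any turquoise look-alike of the w200 alone.

How it is judged:
At the end, for the whole second after the job is handed in: The pointer rests within 8.5 mm of the band's centre height (pan speed under 10 mm/s); the casting lies flat on the pan; the 400 g weight stands on the tray's floor; the 100 g and 200 g weights each stand on the pan's floor or the tray's floor, all upright within 0.15 rad and at rest (z of pointer in the frame of band between -0.0085 and 0.0085 m and velocity of joint pan between -0.01 and 0.01 m/s and horizontal distance between casting and pan_floor below 0.076 m and z of casting in the frame of pan_floor between -0.005 and 0.006 m and angle between casting's own z axis and vertical below 0.2 rad and x of w400 in the frame of tray between -0.078 and 0.078 m and y of w400 in the frame of tray between -0.093 and 0.093 m and z of w400 in the frame of tray below 0.01 m and angle between each of w100, w200, w400's own z axis and vertical below 0.15 rad and linear speed of each of w100, w200, w400 below 0.02 m/s and ((horizontal distance between w100 and pan_floor below 0.076 m and z of w100 in the frame of pan_floor between -0.005 and 0.006 m) or (x of w100 in the frame of tray between -0.078 and 0.078 m and y of w100 in the frame of tray between -0.093 and 0.093 m and z of w100 in the frame of tray below 0.01 m)) and ((horizontal distance between w200 and pan_floor below 0.076 m and z of w200 in the frame of pan_floor between -0.005 and 0.006 m) or (x of w200 in the frame of tray between -0.078 and 0.078 m and y of w200 in the frame of tray between -0.093 and 0.093 m and z of w200 in the frame of tray below 0.01 m))); the robot touches nothing.
It fails at once if the pan is driven down to its lower stop (travel over 0.100 m) (value of joint pan above 0.1 m).
It fails at once if a bystander is disturbed (moved over 20 mm or tipped over 0.35 rad) (distance of any of jar, bottle, beaker, canister from where it was at the start of the episode above 0.02 m or angle between any of jar, bottle, beaker, canister's own z axis and vertical above 0.35 rad).
It fails at once if a weight is dropped (faster than 0.5 m/s, a fall of 13 mm, while the fingers do not touch it) ((linear speed of w100 above 0.5 m/s and contact force between w100 and the fingers below 0.05 N) or (linear speed of w200 above 0.5 m/s and contact force between w200 and the fingers below 0.05 N) or (linear speed of w400 above 0.5 m/s and contact force between w400 and the fingers below 0.05 N)).
It also fails if it takes over 72 s, if anything falls off the work surface, if the arm or the gripper's body presses on something with over 40 N, if the wrist force passes 120 N, or if a joint passes its speed limit or range.

ROBOT

A 7-joint arm with a two-finger parallel gripper is mounted at the origin on the work surface. World frame = base frame: x ahead of the robot, y to its left, z up, the work surface at z = 0. Lengths are in m, angles in rad, forces in N, time in s.
With the tool pointing down it reaches from about 0.4 to 0.85 m from the base axis. Payload 10.4 kg.
Tool frame: the origin (TCP) lies midway between the tips of the shut fingers; the grasp point (between the pads) lies 19 mm behind it; z points along the fingers, y is the line along which they close (so a half turn about z gives the same grasp; the last joint's range is limited). The gripper opens to 85 mm and grips with 20 to 120 N. Pads are 22 mm wide; open, the fingers measure 114 mm over their backs; the gripper's body (76 mm by 85 mm) begins 54 mm behind the grasp point. The pads swing forward as they close: fully open they stand 13 mm farther back than shut.
Start: joints at [1.149, 0.332, -0.065, 1.46, 0.022, 1.35, -0.088], TCP at [0.243, -0.576, 0.231] pointing down, gripper open.
Joint ranges: [-2.6, 2.6], [-0.5, 2.12], [-1.47, 1.34], [0.16, 2.42], [-1.27, 4.41], [0.06, 2.06], [-2.6, 2.6]. Speed limits (rad/s): [2.22, 2.22, 2.79, 2.79, 3.14, 3.14, 3.14].

INTERFACE

Orientations are given as a rotation vector (axis times angle).
In Python, from station import move_pose, movel, move_j, move_gripper, pause, solve_ik, observe, get_image, PlanningError, hand_in gives the robot as it stands. The module is installed in compiled form; this text tells all that it offers. Calls block until the motion is done:
- move_pose(position, orientation): joint-space move of the TCP to a pose.
- movel(position, frame=None, vel=0.15, max_force=None): straight line of the TCP; frame=None keeps the orientation; vel is the mean speed in m/s. With max_force (N) it stops when the force on the tool has changed by that much, and returns True; else False.
- move_j(angles): joint-space move.
- move_gripper(opening, squeeze=None): finger opening in m; squeeze is the grip in N (None keeps the last); returns when the fingers have stopped.
- pause(seconds).
- solve_ik(position, orientation): joint angles nearest the present ones, or None.
- observe(): the state.
- get_image(name): name is "scene" or "top"; returns a dict with "frame" (400x640x3 uint8, red, green, blue), "z_map" (400x640 float32, m along the optical axis (not along the pixel's ray), 0 where there is no reading), "fov_y" (degrees; the focal length in pixels is half the picture's height over the tangent of half this angle, whatever the lens; pixels are square), "cx", "cy" (the principal point, pixels), "distortion" ([k1, k2, p1, p2, k3] as OpenCV has them; the pictures are not rectified), "pose" (4x4, takes a point from camera to world coordinates). Camera axes: x right, y up, looking along -z (the intrinsics and any distortion apply to the point x, -y, -z); pixel columns grow to the right and rows downward; lengths in m; the calibration is good to about 2 mm. A picture is of the moment at which its call begins.
A pose or a line that the arm cannot do raises PlanningError and nothing moves.
- hand_in(): hands the job in; it is judged then, once.
The state is a dict: "t": time; "q": joint angles; "qd": joint speeds; "effort": joint torques, N m; "ee_pos": TCP position; "tool_rot": TCP orientation; "wrist_force": force on the tool from outside, world axes, zero at the start; "torque": the same for the moment, N m; "width": finger opening in m; "grip_force": force on a finger pad.
Only numpy, scipy, OpenCV 4.12 (cv2) and the standard library are available. Lean on these libraries where they do the work, as an engineer would, in place of code of your own. Each camera call takes 0.05 s, during which the arm holds its last target. There are 200 camera calls.

## Working session

There is one attempt and no reset: what is moved stays moved. The work goes in short steps, each a Python script; the robot and the scene stay as the last script left them, time stands still between calls to the robot, and variables do not carry over. Pictures are saved under pics/ and viewed, at most 10 in all, crops included, and the job is handed in when it is done.

```bash
mkdir -p pics
cat > h.py <<'E'
import numpy as np, cv2, pickle
from station import *
def grab(n):
    d=get_image(n); pickle.dump(d,open(n+'.pkl','wb')); return d
def load(n): return pickle.load(open(n+'.pkl','rb'))
def ray(d,uv):
    h,w=d['frame'].shape[:2]; f=h/2/np.tan(np.radians(d['fov_y'])/2)
    K=np.array([[f,0,d['cx']],[0,f,d['cy']],[0,0,1.]])
    p=cv2.undistortPoints(np.array(uv,float).reshape(-1,1,2),K,np.array(d['distortion'],float)).reshape(-1,2)
    T=np.array(d['pose']); r=np.c_[p[:,0],-p[:,1],-np.ones(len(p))]
    return T[:3,3], r@T[:3,:3].T
def onz(d,uv,z):
    o,r=ray(d,uv); return o+r*((z-o[2])/r[:,2])[:,None]
def cloud(d):
    h,w=d['frame'].shape[:2]; v,u=np.mgrid[:h,:w]
    o,r=ray(d,np.c_[u.ravel(),v.ravel()])
    return (o+r*d['z_map'].reshape(-1,1)).reshape(h,w,3)
E
python3 - <<'E'
from h import *
for n in('scene','top'):
    d=grab(n); cv2.imwrite(f'pics/{n}1.png',d['frame'][:,:,::-1]); print(n,d['fov_y'],d['distortion'],np.round(d['pose'],3).tolist())
o=observe(); print(o['t'],o['tool_rot'],o['ee_pos'])
E
```

```text
scene 55.00564264871275 [-0.02696893  0.          0.          0.          0.        ] [[-0.472, -0.632, 0.615, 1.075], [0.882, -0.326, 0.341, 0.308], [-0.015, 0.703, 0.711, 0.715], [0.0, 0.0, 0.0, 1.0]]
top 48.05647172825972 [-0.0992485  0.         0.         0.         0.       ] [[-0.011, 0.995, -0.103, 0.449], [-1.0, -0.009, 0.017, 0.039], [0.016, 0.103, 0.995, 1.18], [0.0, 0.0, 0.0, 1.0]]
0.1 [-3.07814888e+00 -6.22115383e-01  5.01050511e-04] [ 0.24257192 -0.57566065  0.23060151]
```

View pics/scene1.png

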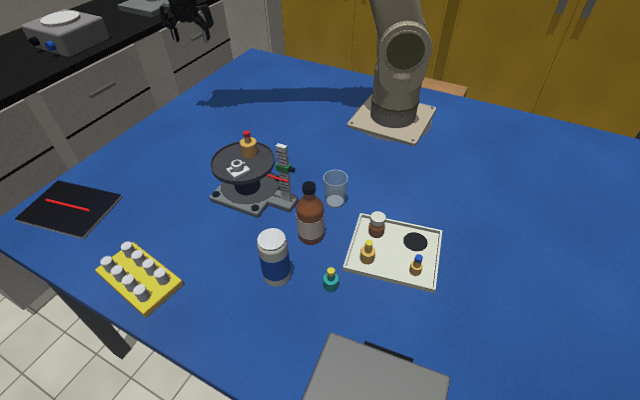

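View pics/top1.png

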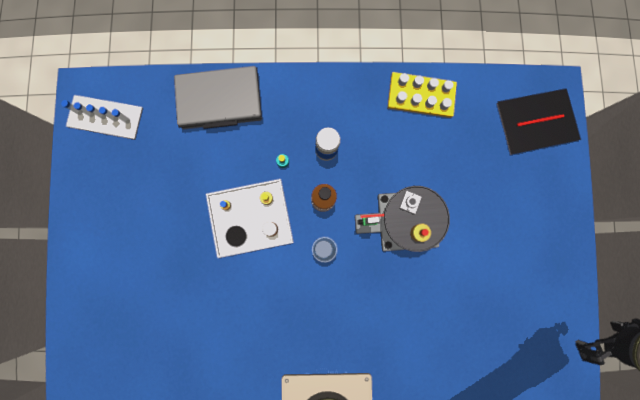

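The top view shows:
- w400 (red cap) at (422,233), with the casting at (411,202) on the pan.
- Tray with blue w100 (225,205), yellow w200 (266,198), disc (236,236) and jar (271,229).
- Bystanders: canister (328,141), bottle (324,196) and beaker (324,250).

There are two candidates for w200, at (266,198) in the tray and (282,160) outside it. The first is brass and stands in the tray, so it is the one. The other has a turquoise body and is the look-alike. The enlarged crop will confirm this.

Run:
```python
from h import *
T=load('top'); S=load('scene'); 
big=lambda d,a,b,c,e,k:cv2.resize(d['frame'][a:b,c:e,::-1],None,fx=k,fy=k,interpolation=cv2.INTER_CUBIC)
A=big(S,120,300,200,450,3); cv2.imwrite('pics/crop1.png',A)
def blobs(d,lo,hi,roi,mn=4):
    hsv=cv2.cvtColor(d['frame'],cv2.COLOR_RGB2HSV); m=cv2.inRange(hsv,lo,hi)
    k=np.zeros_like(m); a,b,c,e=roi; k[a:b,c:e]=m[a:b,c:e]
    n,_,st,ce=cv2.connectedComponentsWithStats(k); return [(tuple(np.round(ce[i],1)),int(st[i][4])) for i in range(1,n) if st[i][4]>=mn]
C=dict(red=((0,170,100),(6,255,255)),yellow=((25,180,120),(33,255,255)),green=((45,120,40),(75,255,255)),blueS=((105,150,60),(125,255,255)))
roiT=(150,260,200,460); roiS=(120,300,200,450)
for c in('red','yellow','green'): print(c,'top',blobs(T,*C[c],roiT),'scene',blobs(S,*C[c],roiS))
for n,d,roi in(('top',T,(185,250,212,286)),('scene',S,(220,285,350,438))):
    print('blue',n,blobs(d,(105,150,60),(125,255,255),roi)); print('black',n,blobs(d,(0,0,0),(179,255,50),roi))
for n,d in(('T',T),('S',S)):
    c=cloud(d)
    for z0,z1,nm in((.005,.03,'low'),(.03,.4,'hi')):
        pass
    P=c.reshape(-1,3)
    for uv in [(422,233),(266,198),(225,205),(236,236),(271,229),(328,141),(324,196),(324,250),(440,210),(411,202),(368,222)] if n=='T' else [(247,134),(368,243),(418,260),(415,241),(377,218),(271,240),(308,187),(335,180),(225,165),(285,168)]:
        print(n,uv,np.round(c[uv[1],uv[0]],3))
```

```text
red top [((np.float64(372.6), np.float64(215.2)), 28), ((np.float64(424.0), np.float64(231.9)), 34)] scene [((np.float64(244.5), np.float64(132.5)), 4), ((np.float64(275.0), np.float64(176.5)), 4)]
yellow top [((np.float64(282.4), np.float64(159.4)), 5)] scene []
green top [((np.float64(363.6), np.float64(221.4)), 14)] scene [((np.float64(282.3), np.float64(168.1)), 76)]
blue top [((np.float64(222.3), np.float64(186.7)), 105), ((np.float64(284.5), np.float64(189.2)), 21), ((np.float64(222.8), np.float64(203.8)), 22), ((np.float64(212.5), np.float64(244.5)), 22), ((np.float64(277.8), np.float64(247.9)), 56)]
black top [((np.float64(235.6), np.float64(235.7)), 270)]
blue scene [((np.float64(351.9), np.float64(226.9)), 79), ((np.float64(423.5), np.float64(222.5)), 189), ((np.float64(418.4), np.float64(258.3)), 45), ((np.float64(365.9), np.float64(280.5)), 297), ((np.float64(437.0), np.float64(280.5)), 8)]
black scene [((np.float64(416.6), np.float64(241.5)), 158), ((np.float64(411.4), np.float64(240.9)), 9)]
T (422, 233) [ 0.473 -0.216  0.171]
T (266, 198) [0.567 0.147 0.064]
T (225, 205) [0.551 0.251 0.057]
T (236, 236) [0.474 0.231 0.005]
T (271, 229) [0.489 0.134 0.064]
T (328, 141) [ 0.695 -0.007  0.133]
T (324, 196) [0.56  0.005 0.165]
T (324, 250) [0.435 0.001 0.007]
T (440, 210) [ 0.529 -0.279  0.106]
T (411, 202) [ 0.547 -0.201  0.137]
T (368, 222) [ 0.498 -0.091  0.19 ]
S (247, 134) [ 0.478 -0.217  0.17 ]
S (368, 243) [0.574 0.15  0.066]
S (418, 260) [0.562 0.258 0.059]
S (415, 241) [0.473 0.231 0.008]
S (377, 218) [0.498 0.14  0.067]
S (271, 240) [ 0.704 -0.005  0.131]
S (308, 187) [0.571 0.005 0.166]
S (335, 180) [ 0.415 -0.007  0.055]
S (225, 165) [ 0.541 -0.25   0.107]
S (285, 168) [ 0.512 -0.09   0.136]
```

View pics/crop1.png

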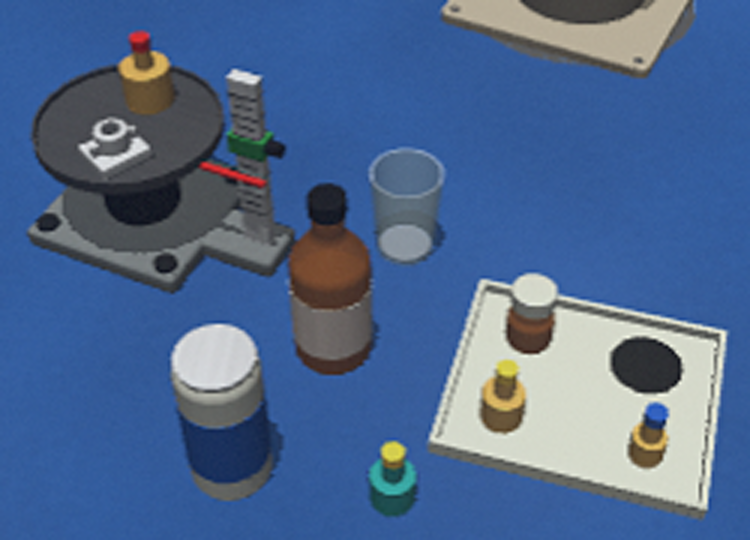

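The crop confirms it: the brass w200 (yellow top) stands in the tray, and the turquoise one is outside. Next I measure the geometry.

```bash
cat > meas.py <<'E'
from h import *
def green_red(S):
    hsv=cv2.cvtColor(S['frame'],cv2.COLOR_RGB2HSV); c=cloud(S)
    def reg(lo,hi,roi):
        m=cv2.inRange(hsv,lo,hi)>0; k=np.zeros_like(m); a,b,x,y=roi; k[a:b,x:y]=m[a:b,x:y]; return c[k]
    g=reg((45,90,25),(80,255,255),(150,185,260,310)); r=reg((0,130,60),(8,255,255),(140,200,264,292))
    return g,r
E
python3 - <<'E'
from meas import *
S=load('scene');T=load('top')
g,r=green_red(S)
print('green',len(g),np.round(np.percentile(g,[2,10,50,90,98],axis=0),3).tolist())
print('red',len(r),np.round(np.percentile(r,[5,50,95],axis=0),3).tolist())
for d in (T,S):
    c=cloud(d).reshape(-1,3)
    near=c[(np.hypot(c[:,0]-.51,c[:,1]+.22)<.13)]
    f=near[(near[:,2]>.095)&(near[:,2]<.118)&(near[:,1]<-.13)]
    (cx,cy),rad=cv2.minEnclosingCircle(f[:,:2].astype(np.float32)); print('pan',cx,cy,rad,'floor z',np.median(f[:,2]))
    def ax(x,y,z0,z1,R=.03):
        k=c[(np.hypot(c[:,0]-x,c[:,1]-y)<R)&(c[:,2]>z0)&(c[:,2]<z1)]; return np.round(np.r_[(k.max(0)+k.min(0))[:2]/2,np.median(k,0)[2],len(k)],4)
    print('w400 stem top',ax(.474,-.216,.165,.19)); print('casting boss',ax(.547,-.2,.131,.142), 'flange',ax(.547,-.2,.113,.12,.04))
    print('w200',ax(.57,.148,.058,.07,.02),'w100',ax(.555,.254,.052,.064,.02),'jar',ax(.492,.137,.055,.07))
    w=c[(c[:,2]>.012)&(c[:,2]<.017)&(c[:,0]>.4)&(c[:,0]<.66)&(c[:,1]>.05)&(c[:,1]<.33)]
    print('tray',np.round(cv2.minAreaRect(w[:,:2].astype(np.float32))[0],3),cv2.minAreaRect(w[:,:2].astype(np.float32))[1:])
    print('post',ax(.5,-.09,.184,.196)); print('bottle',ax(.565,.005,.12,.18,.05),'can',ax(.7,-.006,.125,.135,.05))
print('disc',onz(T,[(235.6,235.7)],.006),onz(S,[(416,241.4)],.006))
print('bluecap',onz(T,[(222.8,203.8)],.057),'redcap',onz(T,[(424,231.9)],.171))
E
```

```text
green 86 [[0.494, -0.118, 0.12], [0.506, -0.113, 0.122], [0.51, -0.099, 0.131], [0.513, -0.088, 0.136], [0.514, -0.087, 0.138]]
red 14 [[0.488, -0.153, 0.071], [0.517, -0.121, 0.102], [0.519, -0.092, 0.103]]
pan 0.5091707110404968 -0.21559935808181763 0.08411940187215805 floor z 0.10556218858174349
w400 stem top [ 0.4748 -0.2219  0.1698 36.    ]
casting boss [  0.548   -0.2039   0.1352 105.    ] flange [ 5.510e-01 -2.013e-01  1.167e-01  1.740e+02]
w200 [ 0.5716  0.1517  0.0634 33.    ] w100 [ 0.5548  0.2558  0.0568 36.    ] jar [4.907e-01 1.406e-01 6.380e-02 1.560e+02]
tray [0.537 0.19 ] ((0.20065681636333466, 0.2187885344028473), 10.932157516479492)
post [ 0.5035 -0.1016  0.1906 63.    ]
bottle [5.645e-01 4.600e-03 1.631e-01 2.170e+02] can [ 7.016e-01 -7.500e-03  1.306e-01  4.070e+02]
pan 0.5074065923690796 -0.21487641334533691 0.0846095085144043 floor z 0.10684213255483022
w400 stem top [ 0.4729 -0.2216  0.1706 36.    ]
casting boss [ 0.5481 -0.2022  0.1357 84.    ] flange [ 5.536e-01 -1.979e-01  1.177e-01  1.200e+02]
w200 [ 0.5714  0.1493  0.0639 47.    ] w100 [ 0.5542  0.2564  0.058  52.    ] jar [4.902e-01 1.387e-01 6.420e-02 1.700e+02]
tray [0.52  0.196] ((0.17520363628864288, 0.20123855769634247), 10.907065391540527)
post [ 0.5027 -0.1014  0.1909 59.    ]
bottle [5.701e-01 2.500e-03 1.442e-01 3.530e+02] can [ 7.017e-01 -6.900e-03  1.315e-01  4.950e+02]
disc [[0.47468501 0.23174642 0.006     ]] [[0.47155411 0.23369699 0.006     ]]
bluecap [[0.55390125 0.25619035 0.057     ]] redcap [[ 0.47501158 -0.22071284  0.171     ]]
```

The pointer is at about 0.100 m and the band centre at about 0.1285 m. That is a rise of about 28 mm, or 200 g less, so w200 alone replaces w400 and w100 stays where it is. w400 has to come off first, because both together would hit the stop.

```bash
cat > run1.py <<'E'
from h import *
from scipy.spatial.transform import Rotation as R
c=[(r,solve_ik([.474,-.2215,.27],r)) for r in ([np.pi,0,0],[0,np.pi,0])]
c=[(r,q) for r,q in c if q is not None]; rot,q=min(c,key=lambda k:abs(k[1][6]-observe()['q'][6])); print(rot,np.round(q,2))
X,Y=.474,-.2213
move_pose([X,Y,.27],rot); move_gripper(.05)
print(movel([X,Y,.147],vel=.1,max_force=8), observe()['ee_pos'])
move_gripper(0,60); o=observe(); print(o['width'],o['grip_force'],o['t'])
if o['width']>.01:
    movel([X,Y,.28],vel=.08); o=observe(); print(o['width'],o['wrist_force'],o['t'])
    d=grab('scene'); cv2.imwrite('pics/scene2.png',d['frame'][:,:,::-1])
E
python3 run1.py
```

```text
[3.141592653589793, 0, 0] [ 0.66  0.11 -0.34  1.65  0.04  1.39 -1.25]
False [ 0.47436686 -0.22144859  0.14761823]
0.01343989908358675 58.451335430145264 3.9083
0.014096827642080489 [ 0.27398752  0.40221698 -4.29775002] 5.725
```

View pics/scene2.png

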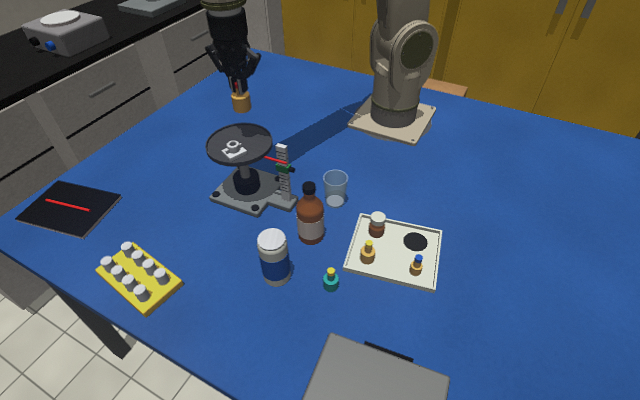

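Run:
```python
from meas import *
S=load('scene'); c=cloud(S).reshape(-1,3)
k=c[(np.hypot(c[:,0]-.508,c[:,1]+.215)<.075)&(c[:,2]>.14)&(c[:,2]<.175)]; print('floor',np.median(k[:,2]))
o=observe(); p=np.array(o['ee_pos']); b=c[(np.hypot(c[:,0]-p[0],c[:,1]-p[1])<.03)&(c[:,2]<p[2]-.012)&(c[:,2]>p[2]-.07)]
print(len(b),b[:,2].min()-p[2],b[:,2].max()-p[2],p)
```

```text
floor 0.1627439161871434
208 -0.040504125355431686 -0.012236591558913323 [ 0.47384554 -0.22126607  0.27961376]
```

w400 hangs upright at (241,102) and the casting sits on the risen pan. The floor is at 0.1627 m, so with w200 the pointer will come to about 0.1287 m. Now I place w400 on the disc and fetch w200.

```bash
cat > run2.py <<'E'
from h import *
X,Y=.473,.232
movel([X,Y,.28],vel=.2); movel([X,Y,.065],vel=.15)
h=movel([X,Y,.040],vel=.02,max_force=2.5); o=observe(); print('touch',h,o['ee_pos'],o['wrist_force'])
assert h or o['ee_pos'][2]<.05
move_gripper(.045); movel([X,Y,.15],vel=.12)
X,Y=.5715,.1505
movel([X,Y,.15],vel=.15)
print(movel([X,Y,.0375],vel=.1,max_force=8),observe()['ee_pos'])
move_gripper(0,60); o=observe(); print(o['width'],o['grip_force'],o['t'])
if o['width']>.01:
    movel([X,Y,.27],vel=.1); o=observe(); print(o['width'],o['wrist_force'],o['t'])
    d=grab('scene'); cv2.imwrite('pics/scene3.png',d['frame'][:,:,::-1])
    c=cloud(d).reshape(-1,3); p=np.array(o['ee_pos']); b=c[(np.hypot(c[:,0]-p[0],c[:,1]-p[1])<.03)&(c[:,2]<p[2]-.012)&(c[:,2]>p[2]-.07)]
    print(len(b),b[:,2].min()-p[2],p)
E
python3 run2.py
```

```text
touch True [0.47299321 0.2318188  0.04826053] [-0.63423713 -1.64890832  6.16050871]
False [0.57194827 0.15069588 0.03820566]
0.013963871163724276 58.448375165462494 14.6833
0.014343307175964104 [-0.20268293 -0.11738262 -2.13599719] 17.1583
139 -0.03303514986471312 [0.57136621 0.15043876 0.26964384]
```

View pics/scene3.png

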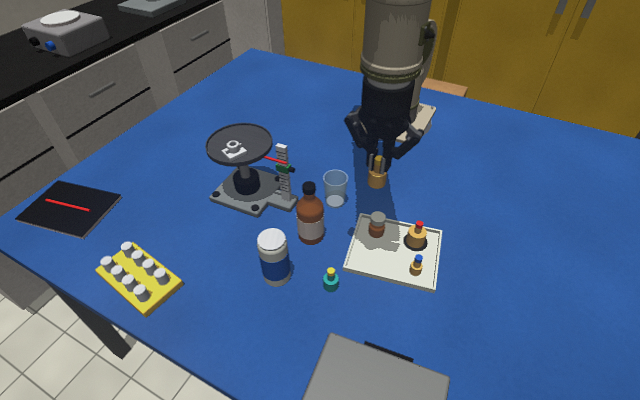

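w400 stands upright on the disc at (417,236), and w200 is held at (377,178). Now I place w200 on the pan.

```bash
cat > run3.py <<'E'
from meas import *
X,Y=.476,-.221
movel([X,Y,.27],vel=.2); movel([X,Y,.205],vel=.1); movel([X,Y,.167],vel=.03); pause(.6)
o=observe(); print(o['ee_pos'],o['wrist_force'],o['t'])
move_gripper(.045); pause(.3); movel([X,Y,.28],vel=.12); move_pose([.40,-.45,.30],[np.pi,0,0]); pause(.8)
S=grab('scene'); T=grab('top'); g,r=green_red(S); print('green',np.round(np.percentile(g[:,2],[2,50,98]),4),'red',np.round(np.percentile(r[:,2],[10,50,90]),4),observe()['t'])
c=cloud(S).reshape(-1,3); k=c[(np.hypot(c[:,0]-.508,c[:,1]+.215)<.075)&(c[:,2]>.12)&(c[:,2]<.145)]; print('floor',np.median(k[:,2]))
a=cv2.resize(S['frame'][110:290,190:450,::-1],None,fx=3,fy=3,interpolation=cv2.INTER_CUBIC); cv2.imwrite('pics/end.png',a)
E
python3 run3.py
```

```text
[ 0.47602621 -0.22101646  0.16704254] [ 1.19093785 -0.39205188 -0.33691882] 22.0917
green [0.1293 0.1345 0.1378] red [0.1277 0.1294 0.1308] 25.7417
floor 0.1346234768361365
```

View pics/end.png

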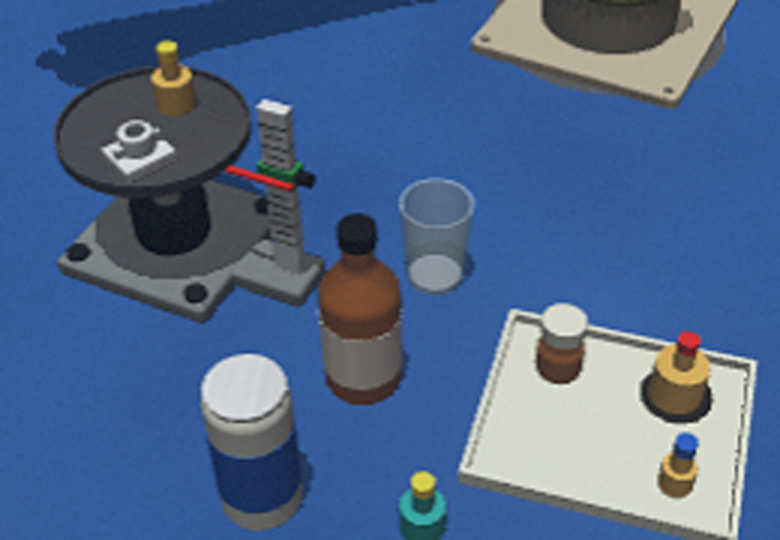

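The picture shows w200 and the casting upright on the pan, w400 and w100 upright in the tray, and the pointer at (285,183) over the lower part of the band. The band's height decides pass or fail, so I check it once more. I use ray/plane intersection on the collar face in the first picture and the collar's top face in the top view.

Run:
```python
from h import *
S=load('scene');T=load('top')
ct=cloud(T); h=cv2.cvtColor(T['frame'],cv2.COLOR_RGB2HSV); m=cv2.inRange(h,(45,90,25),(80,255,255))>0; m[:200]=0;m[245:]=0;m[:,:345]=0;m[:,385:]=0
g=ct[m]; print('top-view green z',np.round(np.percentile(g[:,2],[5,25,50,75,95]),4),len(g))
f=cv2.imread('pics/scene1.png')[:,:,::-1]
# stand yaw from pan axis->post (+y axis of stand)
e=np.array([.503-.5083,-.1015+.2152]); print(np.linalg.norm(e)); e/=np.linalg.norm(e); n=np.array([e[1],-e[0],0]); p0=np.array([.503,-.1015,0])
hs=cv2.cvtColor(np.ascontiguousarray(f),cv2.COLOR_RGB2HSV); gm=cv2.inRange(hs,(45,90,25),(80,255,255))>0
def plane(uv,off):
    o,r=ray(S,uv); t=(off+n@(p0-o))/(r@n); return o+r*t[:,None]
for u in range(276,292):
    v=np.where(gm[150:185,u])[0]+150
    if len(v)<2: continue
    P=plane([(u,v.max()+.5),(u,v.min()-.5)],.009); print(u,v.min(),v.max(),'face bottom z',P[0].round(4),'upper',P[1,2].round(4))
# pointer now on +x face
hs=cv2.cvtColor(S['frame'],cv2.COLOR_RGB2HSV); rm=(cv2.inRange(hs,(0,130,60),(8,255,255))>0)
for u in range(278,290):
    v=np.where(rm[150:185,u])[0]+150
    if len(v): print('ptr',u,v.min(),v.max(),plane([(u,v.mean())],.012)[0].round(4))
```

```text
top-view green z [0.1323 0.1341 0.1352 0.1364 0.1386] 31
0.11382345979630033
276 164 167 face bottom z [ 0.5127 -0.1158  0.1285] upper 0.1412
277 164 170 face bottom z [ 0.5126 -0.114   0.1198] upper 0.1421
278 165 170 face bottom z [ 0.5125 -0.1112  0.1208] upper 0.14
279 165 171 face bottom z [ 0.5123 -0.1087  0.1186] upper 0.1409
280 166 171 face bottom z [ 0.5122 -0.1059  0.1196] upper 0.1387
281 166 171 face bottom z [ 0.5121 -0.103   0.1206] upper 0.1397
282 166 171 face bottom z [ 0.512  -0.1002  0.1216] upper 0.1407
283 166 172 face bottom z [ 0.5118 -0.0977  0.1194] upper 0.1416
284 167 172 face bottom z [ 0.5117 -0.095   0.1204] upper 0.1394
285 167 172 face bottom z [ 0.5116 -0.0922  0.1214] upper 0.1404
286 167 173 face bottom z [ 0.5115 -0.0897  0.1192] upper 0.1413
287 166 173 face bottom z [ 0.5113 -0.0869  0.1202] upper 0.1454
288 165 172 face bottom z [ 0.5112 -0.0839  0.1244] upper 0.1494
289 164 166 face bottom z [ 0.511  -0.0797  0.1442] upper 0.1533
290 164 165 face bottom z [ 0.5109 -0.0768  0.1482] upper 0.1543
ptr 278 168 170 [ 0.5153 -0.1085  0.1287]
ptr 279 169 170 [ 0.5152 -0.1059  0.1281]
ptr 280 169 170 [ 0.5151 -0.1031  0.1291]
ptr 281 169 170 [ 0.515  -0.1003  0.1301]
ptr 283 170 170 [ 0.5147 -0.0949  0.1305]
ptr 284 170 171 [ 0.5146 -0.0923  0.1298]
ptr 285 171 171 [ 0.5145 -0.0897  0.1292]
ptr 286 171 171 [ 0.5143 -0.087   0.1302]
ptr 287 171 172 [ 0.5142 -0.0843  0.1296]
```

The collar's bottom is at about 0.120 m and its top at about 0.136 m, so its centre is at about 0.128 m. The pointer at about 0.129 m is inside the band, so I hand in.

```bash
python3 -c "
from station import *
print(hand_in(), observe()['t'])"
```

```text
the job is handed in; nothing more can be done
the job is handed in; nothing more can be done
```

I swapped the 400 g weight for the 200 g weight and handed the job in; the pointer rests at about 0.129 m, in the band of about 0.120–0.136 m, the casting stayed on the pan, and the 400 g and 100 g weights stand upright in the tray (the judge's result was not shown).

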